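Cover the sample dish and shut the lapped doors of the draught shield

ROBOT

A 7-joint arm with a two-finger parallel gripper is mounted at the origin on the work surface; the furniture and walls round the work are solid. World frame = base frame: x ahead of the robot, y to its left, z up, the work surface at z = 0. Lengths are in m, angles in rad, forces in N, time in s.
With the tool pointing down it reaches from about 0.4 to 0.85 m from the base axis. Payload 10.4 kg.
Tool frame: the origin (TCP) lies on the centre line of the jaws, within the pads' length; the fingertips stand 11 mm ahead of it and the grasp point (between the pads) lies 8 mm behind it; z points along the fingers, x is the direction in which the jaws open and shut, and the axes are right-handed (so a half turn about z gives the same grasp; the last joint's range is limited). The gripper opens to 85 mm and grips with 20 to 120 N. Pads are 22 mm wide; open, the fingers measure 114 mm over their backs; the gripper's body (76 mm by 85 mm) begins 54 mm behind the grasp point. The pads swing forward as they close: fully open they stand 13 mm farther back than shut.
Start: joints at [1.218, 0.332, -0.065, 1.46, 0.022, 1.35, -0.088], TCP at [0.202, -0.591, 0.212] pointing down, gripper open.
Joint ranges: [-2.6, 2.6], [-0.5, 2.12], [-1.47, 1.34], [0.16, 2.42], [-1.27, 4.41], [0.06, 2.06], [-2.6, 2.6]. Speed limits (rad/s): [2.22, 2.22, 2.79, 2.79, 3.14, 3.14, 3.14].

INTERFACE

Orientations are given as a unit quaternion [x, y, z, w].
In Python, from workcell import get_obs, camera, hand_in, boxes_of, silhouettes, pinpoint gives the robot as it stands.
- The arm moves only by the shell command python3 -m creep 'ROWS' [FORCE]. ROWS is JSON, one flat list of numbers, 7 for each row, row after row: the shift along the tool's x, y, z in cm, then the turn, a rotation vector about the tool's x, y, z in degrees, then the finger opening in cm, from 0 to 8.54. A call has 1 to 20 rows; each row is the pose to reach, as a shift and turn from the pose commanded when the call began, along the tool's axes at that moment; what a row does not reach only later rows make up. A row lasts 1/12 s, in which the tool goes at most 41.7 mm and 7.16 degrees, less where a joint would pass 70% of its speed; a pose out of reach is approached as far as the arm can. A call with a gripper value outside its range is refused whole. The fingers move at their own pace and stop on an object; FORCE is the grip in N (left out, the last holds). Time passes only in rows, so rows that repeat a pose let the fingers close. It gives the time, the measured TCP pose, the force and the opening at its end, in the units of the state.
- get_obs(): the state, without advancing time (a new reading comes with each control period).
- camera(name): name is "side" or "top"; returns a dict with "pixels" (480x640x3 uint8, red, green, blue), "range_z" (480x640 float32, m along the optical axis (not along the pixel's ray), 0 where there is no reading), "intrinsics" (3x3 intrinsics, pixels), "D" ([k1, k2, p1, p2, k3] as OpenCV has them; the pictures are not rectified), "T" (4x4, takes a point from camera to world coordinates). Camera axes: x right, y down, z forward; pixel columns grow to the right and rows downward; lengths in m; the calibration is good to about 2 mm. A picture is of the moment at which its call begins.
- hand_in(): hands the job in, once; it reports no verdict.
Trained networks look in a picture, given as the dict that the camera call returned (one of the last four; its "shot" number tells which), for a name from the list of things; names that differ only in an ending like _2 or _b are one class to them, and where a whole thing is asked for, a point or a joint stands for the part that bears it (a point fixed in the world has none). Each returns a list of dicts, best first, with "conf" (0 to 1); they miss things now and then, are a little off and sometimes report something else, mostly with a low value. They report only what shows in the picture. A call takes as long as a camera call. They do not tell look-alikes from the thing itself.
- boxes_of(picture, query): "at" ([x, y, z] in m, in world coordinates, good to about 4 mm: the middle of the surface that is visible of it).
- silhouettes(picture, query): "pixels" (480x640 bool, what is visible of it).
- pinpoint(picture, query): "at" ([x, y, z] in m, in world coordinates, good to about 4 mm: a listed point, or the origin of a listed thing).
The state is a dict: "clock": time; "joint_pos": joint angles; "joint_velocities": joint speeds; "tau": joint torques, N m; "position": TCP position; "ee_rot": TCP orientation; "ft_force": force on the tool from outside, world axes, zero at the start; "torque": the same for the moment, N m; "grip_width": opening from 0.0 (shut) to 1.0 (fully open).
Only numpy, scipy, OpenCV 4.12 (cv2) and the standard library are available. Lean on these libraries where they do the work, as an engineer would, in place of code of your own. Each camera call takes 0.05 s, during which the arm holds its last target. There are 200 camera calls.

TASK

In the open-topped draught shield a small open metal dish stands in the middle of a round stand: cover it with the spare dish from the bench, set centred and mouth-down on it, rim on rim, and let go. Then close the shield's two front leaves so that their edges lap: the leaf with the stepped (rebated) edge fully shut first while the other is still well open, then the leaf with the flange strip, whose flange must end up in front of the stepped edge, both fully home. Leave the brass weight, the jar and the timer where they stand.

Things in the scene. Friction and masses are not known exactly. Their poses are not given: they have to be found in the camera images.
- shield: draught shield, grey sheet metal, fixed to the bench, open on top: 270 mm wide (y), 180 deep (x, -90 to +90); 4 mm base plate; left, right and back walls 6 mm thick, 100 mm high. Origin: centre of underside. Its -x side, towards the robot, is the front, closed by two upright leaves; +y is its left. A fixed round steel stand, 84 mm across, stands at its centre, top 34 mm above the bench.
- stand_top (a point): centre of the flat top of the round stand inside the shield, 34 mm above the bench.
- leaf_rebated_hinge (a point): a point on the upright hinge line of the rebated leaf, at bench height; shield frame (-95, +132, 0) mm, so at the front left corner. Axes as the shield's.
- leaf_rebated (a joint): angle of the left leaf, with the rebated (stepped) free edge. 0 = shut across the front; grows to 1.7 rad as it swings out to the robot. Plain aluminium, 10 mm thick (5 either side of the hinge plane), 8 to 98 mm above the bench; full thickness to 112 mm from the hinge, from there to 130 mm only the inner 5 mm (the step). No latch or spring: friction 0.05 N m holds it at any angle; a stop at 0.
- leaf_rebated_tab (a point): top centre of the black pull tab on the rebated leaf's top edge; moves with the leaf. The tab lies in the leaf's plane, 32 mm long along the leaf, 8 mm thick, centred 72 mm from the hinge, and rises from 98 to 125 mm above the bench; it can be pinched from above, or the leaf pushed on its outer face.
- leaf_flanged_hinge (a point): a point on the upright hinge line of the flanged leaf, at bench height; shield frame (-95, -132, 0) mm, so at the front right corner. Axes as the shield's.
- leaf_flanged (a joint): angle of the right leaf, with the flange; values, thickness, heights, friction and stop as the left leaf's. 130 mm wide; along its free edge a flange strip, 118 to 148 mm from the hinge, stands 4 mm proud of the outer face and reaches 18 mm past the edge. Shut last, it lies in front of the other's step; shut first, it blocks the rebated leaf 0.1 rad short of home (the leaves really touch).
- leaf_flanged_tab (a point): top centre of the black pull tab on the flanged leaf's top edge; moves with the leaf. The tab lies in the leaf's plane, 32 mm long along the leaf, 8 mm thick, centred 72 mm from the hinge, and rises from 98 to 125 mm above the bench; it can be pinched from above, or the leaf pushed on its outer face.
- dish_open: round open aluminium moisture dish, 60 mm across, 21 mm high, about 32 g, loose, standing mouth-up on the stand, within about 1 cm of its centre. Origin: centre of its underside; z up out of the mouth.
- dish_cover: the spare dish, same kind and size, loose, mouth-down on the bench, between the balance (140 mm high, reaching to world x = 0.37 m) and the drawer cabinet (230 mm high, beginning at x = 0.55). Origin: centre of its bottom, now its top face, 21 mm above the bench; z points down, out of the mouth. Grip it across its sides (60 mm). Set on the other dish, its origin is 42 mm above that dish's.
- brass_weight: brass weight with a knob, 32 mm across, 52 mm high, a bystander left of the spare dish. Origin: centre of its underside.
- jar: sample jar with blue cap, 54 mm across, 92 mm high, a bystander left of the spare dish. Origin: centre of its underside.
- stopwatch: small pale bench timer, 60 x 60 x 18 mm, a bystander lying left of the spare dish. Origin: centre of its underside.
There are look-alikes about, which are no part of the job. What is shaped like the dish_cover but blue, red or turquoise is not meant.

How it is judged:
On the way, in this order (a step that is already met when the one before it is completed fails the run):
1. the spare dish rests mouth-down on the open dish, rim on rim, let go (horizontal distance between dish_cover and dish_open below 0.008 m and angle between dish_cover's own z axis and vertical above 3.04 rad and z of dish_cover in the frame of dish_open between 0.038 and 0.046 m and angle between dish_open's own z axis and vertical below 0.1 rad and horizontal distance between dish_open and stand_top below 0.025 m and height (world z) of dish_open between 0.028 and 0.04 m and contact force between the fingers and dish_cover below 0.1 N and linear speed of dish_cover below 0.02 m/s), for 0.2 s.
2. the rebated leaf is shut while the flanged leaf is still well open (value of joint leaf_rebated below 0.05 rad and value of joint leaf_flanged above 0.2 rad), for 0.1 s.
3. the flanged leaf is shut over it (value of joint each of leaf_rebated, leaf_flanged below 0.04 rad), for 0.2 s.
At the end, for the whole second after the job is handed in: The spare dish rests mouth-down (within 0.1 rad of level) and released on the open dish, centres within 8 mm, the open dish upright on the stand within 25 mm of its centre; both leaves within 0.04 rad of shut, the flange in front of the rebate; everything at rest (all of step 3 and horizontal distance between dish_cover and dish_open below 0.008 m and angle between dish_cover's own z axis and vertical above 3.04 rad and z of dish_cover in the frame of dish_open between 0.038 and 0.046 m and angle between dish_open's own z axis and vertical below 0.1 rad and horizontal distance between dish_open and stand_top below 0.025 m and height (world z) of dish_open between 0.028 and 0.04 m and linear speed of each of dish_cover, dish_open below 0.02 m/s); the robot touches nothing.
It fails at once if the brass weight moved more than 3 cm (distance of brass_weight from where it was at the start of the episode above 0.03 m).
It fails at once if the sample jar moved more than 3 cm (distance of jar from where it was at the start of the episode above 0.03 m).
It fails at once if the bench timer moved more than 3 cm (distance of stopwatch from where it was at the start of the episode above 0.03 m).
It also fails if it takes over 64 s, if anything falls off the work surface, if the arm or the gripper's body presses on something with over 40 N, if the wrist force passes 120 N, or if a joint passes its speed limit or range.

## Working session

There is one attempt and no reset: what is moved stays moved. The work goes in short steps, Python scripts to look and compute and a shell command to move; the robot and the scene stay as the last step left them, time stands still between calls to the robot, and variables do not carry over. Pictures are saved under pics/ and viewed, on a budget of 10 in all, crops included, one or two more only if the job needs it, and the job is handed in when it is done.

```bash
mkdir -p pics; cat > h.py <<'E'
from workcell import *
import numpy as np, cv2
from scipy.spatial.transform import Rotation as R
def save(p,n): cv2.imwrite('pics/'+n,p["pixels"][:,:,::-1])
def proj(p,X):
    T=np.linalg.inv(p["T"]); X=np.atleast_2d(X)
    return cv2.projectPoints(X.astype(float),cv2.Rodrigues(T[:3,:3])[0],T[:3,3],p["intrinsics"],np.array(p["D"]))[0][:,0]
def cloud(p,mask):
    v,u=np.nonzero(mask&(p["range_z"]>0)); z=p["range_z"][v,u]
    n=cv2.undistortPoints(np.c_[u,v].astype(float)[:,None],p["intrinsics"],np.array(p["D"]))[:,0]
    return np.c_[n*z[:,None],z]@p["T"][:3,:3].T+p["T"][:3,3]
def st():
    o=get_obs(); print('t',o["clock"],'pos',np.round(o["position"],4),'q',np.round(o["joint_pos"],3),'F',np.round(o["ft_force"],1),'g',o["grip_width"])
    print(np.round(R.from_quat(o["ee_rot"]).as_matrix(),3))
E
python3 - <<'E'
from h import *
st()
ps={n:camera(n) for n in("side","top")}
for n,p in ps.items():
    save(p,n+'1.png'); print(n,np.round(p["T"],3).tolist())
    for q in "dish_open dish_cover brass_weight jar stopwatch shield stand_top leaf_rebated_hinge leaf_flanged_hinge leaf_rebated_tab leaf_flanged_tab".split():
        print(q,[(round(d["conf"],2),np.round(d["at"],3).tolist(),proj(p,d["at"]).round().tolist()) for d in pinpoint(p,q)])
E
```

```text
t 0.0 pos [ 0.2023 -0.5909  0.211 ] q [ 1.218  0.333 -0.065  1.461  0.022  1.35  -0.088] F [0.4 0.3 0.3] g 0.9960924625003306
[[ 0.324 -0.946 -0.001]
 [-0.946 -0.324  0.001]
 [-0.001  0.    -1.   ]]
side [[0.999, 0.038, -0.025, 0.464], [0.042, -0.565, 0.824, -0.793], [0.018, -0.824, -0.566, 0.719], [0.0, 0.0, 0.0, 1.0]]
dish_open [(0.73, [0.621, -0.115, 0.039], [[401.0, 327.0]])]
dish_cover [(0.7, [0.369, -0.075, 0.024], [[282.0, 314.0]]), (0.65, [0.446, 0.178, 0.02], [[321.0, 249.0]]), (0.6, [0.475, 0.282, 0.021], [[333.0, 227.0]]), (0.47, [0.249, 0.399, 0.019], [[259.0, 204.0]])]
brass_weight []
jar [(0.73, [0.495, 0.429, 0.002], [[340.0, 207.0]])]
stopwatch [(0.76, [0.413, 0.377, -0.002], [[312.0, 216.0]])]
shield [(0.81, [0.631, -0.124, 0.002], [[403.0, 342.0]]), (0.65, [0.539, -0.255, -0.003], [[362.0, 394.0]]), (0.61, [0.627, -0.124, 0.034], [[404.0, 332.0]])]
stand_top [(0.9, [0.624, -0.122, 0.03], [[402.0, 332.0]])]
leaf_rebated_hinge [(0.56, [0.535, 0.01, -0.003], [[356.0, 300.0]])]
leaf_flanged_hinge [(0.7, [0.538, -0.259, -0.001], [[362.0, 395.0]])]
leaf_rebated_tab [(0.92
[... 417 characters left out ...]
 -0.08, 0.018], [[378.0, 290.0]])]
brass_weight [(0.68, [0.33, 0.38, -0.001], [[196.0, 303.0]])]
jar [(0.8, [0.495, 0.426, -0.002], [[180.0, 238.0]])]
stopwatch [(0.94, [0.412, 0.377, -0.002], [[198.0, 271.0]]), (0.2, [0.625, -0.123, 0.037], [[395.0, 186.0]])]
shield [(0.93, [0.633, -0.124, -0.0], [[393.0, 186.0]])]
stand_top [(0.89, [0.632, -0.121, 0.036], [[394.0, 183.0]]), (0.6, [0.328, 0.38, -0.002], [[196.0, 303.0]])]
leaf_rebated_hinge [(0.73, [0.534, 0.011, 0.001], [[341.0, 224.0]])]
leaf_flanged_hinge [(0.89, [0.538, -0.255, 0.006], [[445.0, 223.0]])]
leaf_rebated_tab [(0.7, [0.472, -0.022, 0.124], [[358.0, 244.0]])]
leaf_flanged_tab [(0.63, [0.328, 0.385, -0.003], [[194.0, 304.0]])]
```

View pics/side1.png

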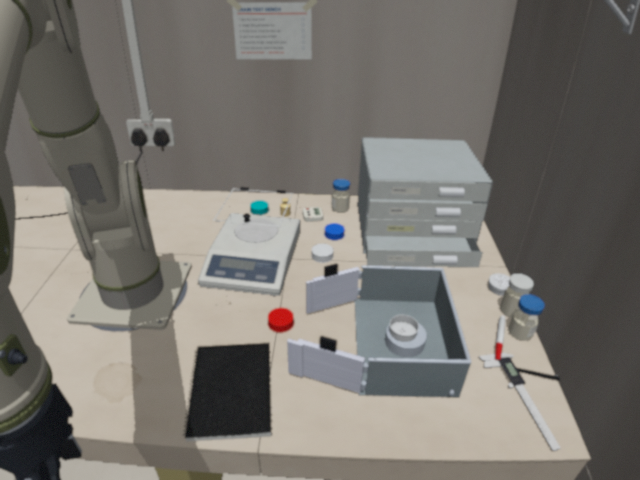

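View pics/top1.png

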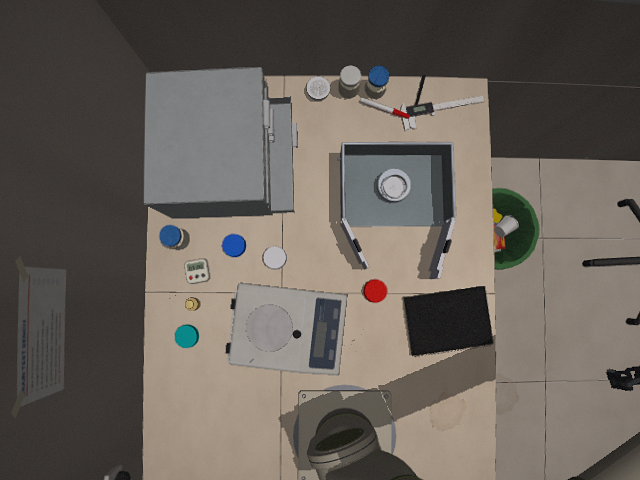

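The side view shows the white cover at (322,252), the open dish on its stand at (404,328), and both leaves ajar with black tabs at (330,270) and (327,344). The top view shows the cover at (275,258), the dish at (394,186) and the bystanders on the left. I'll refine the two dish centres from depth.

```bash
cat >> h.py <<'E'
def ring(p,c,z0,z1,rad=0.05):
    P=cloud(p,np.ones((480,640),bool)); k=(np.hypot(P[:,0]-c[0],P[:,1]-c[1])<rad)&(P[:,2]>z0)&(P[:,2]<z1); P=P[k]
    (cc,r)=cv2.minEnclosingCircle(P[:,:2].astype(np.float32)); print(' n',len(P),'circ',np.round(cc,4),round(r,4),'mean',P.mean(0).round(4),'z',np.percentile(P[:,2],[5,50,95]).round(4))
def leaf(p,tab,hinge):
    d=np.array(tab)-hinge; return np.degrees(np.arctan2(abs(d[0]),abs(d[1])))
E
python3 - <<'E'
from h import *
for n in("side","top"):
    p=camera(n); print(n)
    ring(p,(.445,.178),.012,.035); ring(p,(.625,-.12),.048,.065,.04); ring(p,(.625,-.12),.030,.038,.05)
    for q in("dish_cover","dish_open"):
        for d in silhouettes(p,q): 
            P=cloud(p,d["pixels"]);(c,r)=cv2.minEnclosingCircle(P[:,:2].astype(np.float32)); print(q,round(d["conf"],2),np.round(c,4),round(r,4),np.median(P,0).round(4))
E
```

```text
side
 n 264 circ [0.45   0.1755] 0.0304 mean [0.4493 0.1716 0.0184] z [0.0133 0.0188 0.0209]
 n 159 circ [ 0.6247 -0.1231] 0.0319 mean [ 0.6253 -0.1211  0.0521] z [0.0482 0.0525 0.0554]
 n 677 circ [ 0.6326 -0.1259] 0.0434 mean [ 0.632  -0.1295  0.0334] z [0.0308 0.0333 0.0366]
dish_cover 0.81 [ 0.3684 -0.0685] 0.0397 [ 0.3674 -0.0876  0.0182]
dish_cover 0.6 [0.4498 0.175 ] 0.0299 [0.4484 0.1625 0.0181]
dish_cover 0.58 [0.4862 0.2952] 0.0473 [0.481  0.2678 0.0176]
dish_cover 0.5 [0.2526 0.3959] 0.0321 [0.2512 0.3831 0.0177]
dish_open 0.84 [ 0.6319 -0.0945] 0.0606 [ 0.6253 -0.1141  0.0383]
top
 n 412 circ [0.4475 0.179 ] 0.0287 mean [0.4472 0.1788 0.0218] z [0.017  0.0219 0.026 ]
 n 71 circ [ 0.6227 -0.121 ] 0.0305 mean [ 0.6261 -0.1227  0.0542] z [0.049  0.0545 0.0591]
 n 607 circ [ 0.6296 -0.121 ] 0.0421 mean [ 0.6285 -0.119   0.0348] z [0.0311 0.035  0.0376]
dish_cover 0.96 [ 0.3655 -0.0746] 0.0293 [ 0.3654 -0.073   0.0217]
dish_cover 0.89 [0.4781 0.2832] 0.0288 [0.4767 0.2812 0.0217]
dish_cover 0.67 [0.4485 0.1792] 0.0334 [0.4466 0.1776 0.0214]
dish_open 0.74 [ 0.6227 -0.121 ] 0.0305 [ 0.625  -0.1218  0.037 ]
```

```bash
python3 -m creep '[0,0,-2,0,0,0,8.5, 0,0,-6,0,0,0,8.5, 0,0,-10,0,0,0,8.5]'
```

```text
clock: 1.75
position: [0.202, -0.5905, 0.3118]
ee_rot: [0.814, -0.581, -0.001, -0.001]
ft_force: [0.1, -1.8, 1.2]
grip_width: 0.993
```

```bash
python3 -m creep '[-27.2,-40.8,0,0,0,-45,8.5, -27.2,-40.8,0,0,0,-45,8.5, -27.2,-40.8,0,0,0,-45,8.5, -27.2,-40.8,0,0,0,-45,8.5, -27.2,-40.8,0,0,0,-45,8.5, -27.2,-40.8,0,0,0,-45,8.5, -27.2,-40.8,0,0,0,-45,8.5, -27.2,-40.8,0,0,0,-45,8.5, -27.2,-40.8,0,0,0,-45,8.5, -27.2,-40.8,0,0,0,-45,8.5, -27.2,-40.8,0,0,0,-45,8.5, -64.7,-48.1,0,0,0,-71,8.5, -64.7,-48.1,0,0,0,-71,8.5, -64.7,-48.1,0,0,0,-71,8.5, -64.7,-48.1,0,0,0,-71,8.5, -64.7,-48.1,0,0,0,-71,8.5, -64.7,-48.1,0,0,0,-71,8.5, -64.7,-48.1,0,0,0,-71,8.5, -64.7,-48.1,0,0,0,-71,8.5, -64.7,-48.1,0,0,0,-71,8.5]'; python3 -c "
from h import *
st()"
```

```text
clock: 3.42
position: [0.4498, 0.1484, 0.3122]
ee_rot: [1.0, -0.001, 0.001, 0.0]
ft_force: [1.3, -0.9, -0.7]
grip_width: 0.998
t 3.4167 pos [0.4498 0.1484 0.3122] q [ 4.570e-01 -3.000e-03 -8.550e-01  1.638e+00 -1.000e-03  1.504e+00
 -4.010e-01] F [ 1.3 -0.9 -0.7] g 0.9977278997155035
[[ 1.    -0.002  0.001]
 [-0.002 -1.    -0.001]
 [ 0.001  0.001 -1.   ]]
```

```bash
python3 -m creep '[0,-2.9,0,0,0,0,7.8, 0,-2.9,0,0,0,0,7.8, 0,-2.9,0,0,0,0,7.8]'; python3 - <<'E'
from h import *
st(); p=camera("side"); save(p,'side2.png'); ring(p,(.447,.178),.012,.03)
E
```

```text
clock: 3.67
position: [0.45, 0.1773, 0.3119]
ee_rot: [1.0, 0.001, 0.0, -0.0]
ft_force: [0.1, -0.6, -1.0]
grip_width: 0.911
t 3.6667 pos [0.45   0.1773 0.3119] q [ 0.416  0.032 -0.891  1.615  0.025  1.506 -0.474] F [ 0.1 -0.6 -1. ] g 0.9106057678551249
[[ 1.     0.002  0.   ]
 [ 0.002 -1.     0.   ]
 [ 0.    -0.    -1.   ]]
 n 261 circ [0.4495 0.1736] 0.0308 mean [0.4497 0.1711 0.0186] z [0.0136 0.0191 0.0212]
```

```bash
python3 -m creep '[-0.2,0,4,0,0,0,7.8, -0.2,0,8,0,0,0,7.8, -0.2,0,12,0,0,0,7.8, -0.2,0,16,0,0,0,7.8, -0.2,0,20,0,0,0,7.8, -0.2,0,23,0,0,0,7.8, -0.2,0,26,0,0,0,7.8, -0.2,0,26,0,0,0,7.8, -0.2,0,26,0,0,0,7.8]'; python3 - <<'E'
from h import *
st()
for n in("side","top"):
    p=camera(n); a=proj(p,[.447,.178,.03])[0].astype(int)
    c=p["pixels"][a[1]-60:a[1]+60,a[0]-75:a[0]+75]; cv2.imwrite('pics/z_%s.png'%n,cv2.resize(c,None,fx=4,fy=4)[:,:,::-1])
a=cv2.hconcat([cv2.resize(cv2.imread('pics/z_%s.png'%n),(400,320)) for n in("side","top")]); cv2.imwrite('pics/pre.png',a)
E
```

```text
clock: 4.47
position: [0.448, 0.1742, 0.0514]
ee_rot: [1.0, -0.002, -0.001, 0.0]
ft_force: [0.2, 0.4, 0.0]
grip_width: 0.916
t 4.4667 pos [0.448  0.1742 0.0514] q [ 0.315  0.293 -0.861  1.973  0.264  0.994 -0.675] F [0.2 0.4 0. ] g 0.9158044483771292
[[ 1.    -0.003 -0.003]
 [-0.003 -1.    -0.001]
 [-0.003  0.001 -1.   ]]
```

View pics/pre.png

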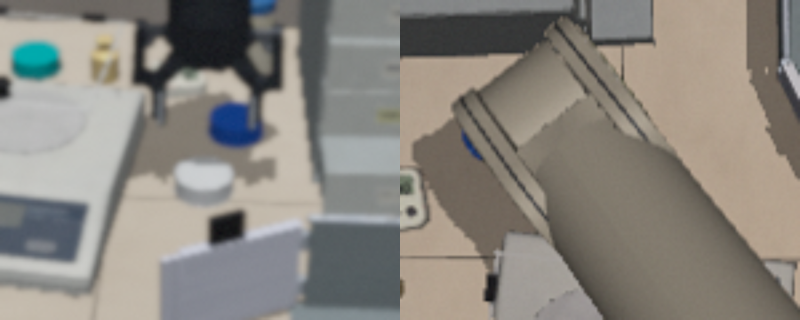

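Both fingers hang symmetrically about the cover (tips at x 160 and 255, cover at 203 in the left half). I'll descend and grip.

```bash
python3 -m creep '[0,-0.3,1.3,0,0,0,7.8, 0,-0.3,2.5,0,0,0,7.8, 0,-0.3,3.2,0,0,0,7.8, 0,-0.3,3.7,0,0,0,7.8, 0,-0.3,3.7,0,0,0,7.8, 0,-0.3,3.7,0,0,0,5.5, 0,-0.3,3.7,0,0,0,5.5, 0,-0.3,3.7,0,0,0,5.5, 0,-0.3,3.7,0,0,0,5.5, 0,-0.3,3.7,0,0,0,5.5, 0,-0.3,3.7,0,0,0,5.5, 0,-0.3,3.7,0,0,0,5.5]' 25
```

```text
clock: 5.57
position: [0.4486, 0.1785, 0.0149]
ee_rot: [1.0, -0.001, 0.0, 0.0]
ft_force: [-0.4, -0.6, -0.2]
grip_width: 0.647
```

```bash
python3 -c "
from h import *
p=camera('side'); a=proj(p,[.447,.178,.03])[0].astype(int)
c=p['pixels'][a[1]-50:a[1]+50,a[0]-65:a[0]+65]; cv2.imwrite('pics/g.png',cv2.resize(c,None,fx=5,fy=5)[:,:,::-1])"
```

```text
(no output)
```

View pics/g.png

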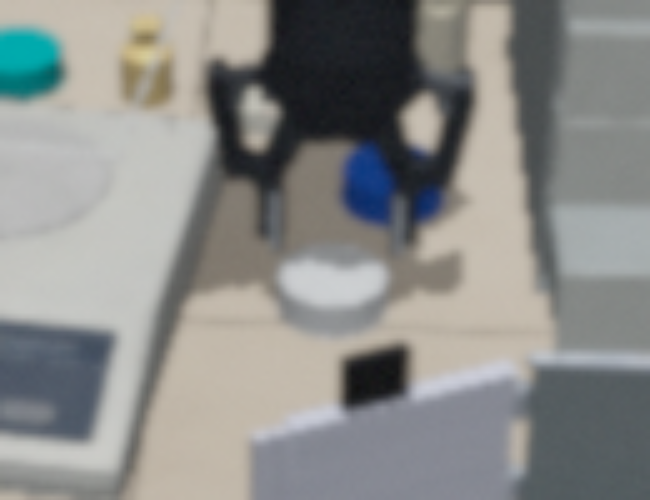

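The picture shows the fingertips (rows ~240) apparently behind or above the cover (ellipse centre ~(333,277)), so it isn't gripped. I'll measure both.

```bash
python3 - <<'E'
from h import *
p=camera("side"); ring(p,(.447,.172),.010,.025,.034)
P=cloud(p,np.ones((480,640),bool)); P=P[(abs(P[:,0]-.447)<.075)&(abs(P[:,1]-.178)<.04)&(P[:,2]>.0)&(P[:,2]<.12)]
for z in np.arange(.0,.10,.008):
    Q=P[(P[:,2]>=z)&(P[:,2]<z+.008)]; 
    for s,q in(("L",Q[Q[:,0]<.447-.024]),("M",Q[abs(Q[:,0]-.447)<.02]),("R",Q[Q[:,0]>.447+.024])):
        if len(q): print(round(z,3),s,len(q),'x',q[:,0].min().round(3),q[:,0].max().round(3),'y',np.percentile(q[:,1],[0,50,100]).round(3))
for d in pinpoint(p,"dish_cover"): print(d)
E
```

```text
n 271 circ [0.449 0.174] 0.0302 mean [0.4493 0.1709 0.0183] z [0.0119 0.019  0.0214]
0.0 L 20 x 0.378 0.423 y [0.144 0.172 0.211]
0.0 M 43 x 0.428 0.465 y [0.141 0.15  0.158]
0.0 R 27 x 0.473 0.522 y [0.14  0.168 0.21 ]
0.008 L 13 x 0.372 0.423 y [0.139 0.17  0.213]
0.008 M 39 x 0.428 0.465 y [0.147 0.151 0.168]
0.008 R 8 x 0.472 0.478 y [0.158 0.166 0.172]
0.016 L 19 x 0.372 0.423 y [0.142 0.174 0.215]
0.016 M 188 x 0.427 0.467 y [0.144 0.173 0.202]
0.016 R 18 x 0.472 0.477 y [0.159 0.175 0.194]
0.024 L 20 x 0.372 0.38 y [0.143 0.173 0.217]
0.032 L 15 x 0.372 0.38 y [0.147 0.175 0.216]
0.04 L 21 x 0.372 0.422 y [0.147 0.168 0.214]
0.04 R 10 x 0.479 0.489 y [0.164 0.166 0.174]
0.048 L 30 x 0.372 0.422 y [0.142 0.169 0.216]
0.048 R 17 x 0.478 0.491 y [0.165 0.168 0.171]
0.056 L 43 x 0.372 0.422 y [0.147 0.177 0.217]
0.056 R 16 x 0.478 0.491 y [0.164 0.169 0.184]
0.064 L 14 x 0.412 0.422 y [0.163 0.167 0.171]
0.064 R 14 x 0.478 0.491 y [0.162 0.169 0.171]
0.072 L 11 x 0.406 0.422 y [0.162 0.169 0.174]
0.072 R 16 x 0.48 0.498 y [0.165 0.168 0.175]
0.08 L 32 x 0.392 0.422 y [0.161 0.167 0.182]
0.08 R 24 x 0.477 0.51 y [0.162 0.167 0.173]
0.088 L 44 x 0.392 0.422 y [0.162 0.167 0.19 ]
0.088 R 53 x 0.474 0.51 y [0.162 0.167 0.186]
0.096 L 30 x 0.389 0.422 y [0.16  0.167 0.189]
0.096 M 2 x 0.429 0.429 y [0.162 0.163 0.163]
0.096 R 32 x 0.472 0.512 y [0.158 0.166 0.192]
{'at': [0.3672, -0.0739, 0.0212], 'conf': 0.92}
{'at': [0.4459, 0.1775, 0.0201], 'conf': 0.86}
{'at': [0.4763, 0.2793, 0.0217], 'conf': 0.72}
{'at': [0.2497, 0.401, 0.0198], 'conf': 0.6}
```

The depth data puts the fingertips at z ≈ 0.04 with the TCP reading 0.015, so the fingers sit about 3 cm higher than the stated geometry (x and y agree). I'll open, step down, and re-measure with the camera.

```bash
python3 -m creep '[0,0,0,0,0,0,7.4, 0,0,0,0,0,0,7.4, 0,0,0,0,0,0,7.4, 0,0,0,0,0,0,7.4, 0,0,0.4,0,0,0,7.4, 0,0,0.8,0,0,0,7.4, 0,0,1.2,0,0,0,7.4, 0,0,1.2,0,0,0,7.4]'; cat >> h.py <<'E'
def tips(p,c,zmin=.0):
    P=cloud(p,np.ones((480,640),bool)); Q=P[(abs(P[:,1]-(c[1]-.011))<.007)&(P[:,2]>zmin)&(P[:,2]<c[2]+.14)]
    for s in(-1,1):
        q=Q[(s*(Q[:,0]-c[0])>.031)&(s*(Q[:,0]-c[0])<.055)]; q=q[np.argsort(q[:,2])]; print(s,q[:6].round(3).tolist())
E
python3 - <<'E'
from h import *
st(); p=camera("side"); tips(p,get_obs()["position"],.012); ring(p,(.447,.172),.010,.025,.034)
a=proj(p,[.447,.178,.03])[0].astype(int)
c=p['pixels'][a[1]-50:a[1]+50,a[0]-65:a[0]+65]; cv2.imwrite('pics/g2.png',cv2.resize(c,None,fx=5,fy=5)[:,:,::-1])
E
```

```text
clock: 6.38
position: [0.4479, 0.1782, 0.0018]
ee_rot: [1.0, -0.001, -0.001, 0.0]
ft_force: [-0.2, 0.6, -0.2]
grip_width: 0.866
t 6.3833 pos [0.4479 0.1782 0.0018] q [ 0.259  0.381 -0.82   2.005  0.353  0.903 -0.751] F [-0.2  0.6 -0.2] g 0.865759624877592
[[ 1.    -0.002 -0.001]
 [-0.002 -1.    -0.   ]
 [-0.001  0.    -1.   ]]
-1 [[0.409, 0.168, 0.03], [0.407, 0.167, 0.031], [0.412, 0.166, 0.032], [0.407, 0.168, 0.033], [0.404, 0.171, 0.035], [0.41, 0.164, 0.036]]
1 [[0.492, 0.17, 0.03], [0.49, 0.168, 0.032], [0.487, 0.165, 0.033], [0.492, 0.167, 0.035], [0.495, 0.171, 0.035], [0.487, 0.171, 0.036]]
 n 272 circ [0.45   0.1742] 0.03 mean [0.4497 0.1707 0.0183] z [0.0124 0.0189 0.0214]
```

View pics/g2.png

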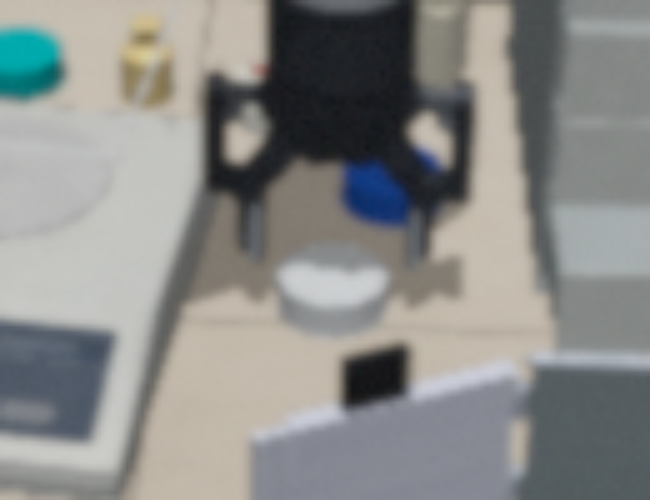

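Tips are now at z 0.030 with the TCP reading 0.002, a consistent offset of about 28 mm. I'll go another 2.2 cm down by this calibration and grip.

```bash
python3 -m creep '[0,0.1,0.5,0,0,0,7.4, 0,0.1,1,0,0,0,7.4, 0,0.1,1.4,0,0,0,7.4, 0,0.1,1.8,0,0,0,7.4, 0,0.1,2.0,0,0,0,7.4, 0,0.1,2.2,0,0,0,7.4, 0,0.1,2.2,0,0,0,7.4]' 25; python3 - <<'E'
from h import *
st(); p=camera("side"); tips(p,get_obs()["position"],.002)
E
```

```text
clock: 7.02
position: [0.4483, 0.1774, -0.0196]
ee_rot: [1.0, -0.001, -0.0, 0.0]
ft_force: [-0.1, -0.4, -0.5]
grip_width: 0.864
t 7.0167 pos [ 0.4483  0.1774 -0.0196] q [ 0.237  0.417 -0.797  2.017  0.391  0.864 -0.779] F [-0.1 -0.4 -0.5] g 0.8644119616600053
[[ 1.    -0.002 -0.   ]
 [-0.002 -1.    -0.   ]
 [-0.     0.    -1.   ]]
-1 [[0.41, 0.167, 0.009], [0.407, 0.166, 0.009], [0.412, 0.164, 0.011], [0.412, 0.167, 0.012], [0.41, 0.166, 0.012], [0.407, 0.164, 0.014]]
1 [[0.491, 0.167, 0.009], [0.488, 0.165, 0.011], [0.493, 0.165, 0.011], [0.488, 0.167, 0.013], [0.498, 0.172, 0.013], [0.493, 0.165, 0.014]]
```

```bash
python3 -m creep '[0,0,0,0,0,0,5.4, 0,0,0,0,0,0,5.4, 0,0,0,0,0,0,5.4, 0,0,0,0,0,0,5.4, 0,0,0,0,0,0,5.4, 0,0,0,0,0,0,5.4, 0,0,0,0,0,0,5.4]' 25
```

```text
clock: 7.65
position: [0.4486, 0.1775, -0.0187]
ee_rot: [1.0, -0.001, 0.0, 0.0]
ft_force: [-2.1, -1.1, 6.1]
grip_width: 0.662
```

```bash
python3 -m creep '[0,0,-0.3,0,0,0,5.4, 0,0,-0.6,0,0,0,5.4, 0,0,-1.5,0,0,0,5.4, 0,0,-3,0,0,0,5.4, 0,0,-5,0,0,0,5.4, 0,0,-5,0,0,0,5.4]'; python3 - <<'E'
from h import *
st(); p=camera("side"); tips(p,get_obs()["position"],.02); 
for d in pinpoint(p,"dish_cover"): print(d)
a=proj(p,[.447,.178,.06])[0].astype(int)
c=p['pixels'][a[1]-50:a[1]+50,a[0]-65:a[0]+65]; cv2.imwrite('pics/g3.png',cv2.resize(c,None,fx=5,fy=5)[:,:,::-1])
E
```

```text
clock: 8.15
position: [0.4504, 0.1785, 0.0344]
ee_rot: [1.0, -0.001, 0.002, -0.001]
ft_force: [1.1, 1.0, -0.2]
grip_width: 0.666
t 8.15 pos [0.4504 0.1785 0.0344] q [ 0.293  0.325 -0.851  1.983  0.3    0.957 -0.708] F [ 1.1  1.  -0.2] g 0.6662468717577056
[[ 1.    -0.001  0.005]
 [-0.002 -1.     0.001]
 [ 0.005 -0.001 -1.   ]]
-1 [[0.417, 0.171, 0.064], [0.414, 0.17, 0.064], [0.414, 0.172, 0.065], [0.417, 0.171, 0.067], [0.412, 0.17, 0.067], [0.417, 0.171, 0.07]]
1 [[0.481, 0.173, 0.053], [0.486, 0.169, 0.059], [0.483, 0.165, 0.061], [0.488, 0.172, 0.063], [0.483, 0.167, 0.063], [0.486, 0.165, 0.065]]
{'at': [0.3677, -0.0767, 0.0223], 'conf': 0.88}
{'at': [0.448, 0.1769, 0.0712], 'conf': 0.68}
{'at': [0.4757, 0.2788, 0.0204], 'conf': 0.61}
{'at': [0.2466, 0.3992, 0.0191], 'conf': 0.54}
```

View pics/g3.png

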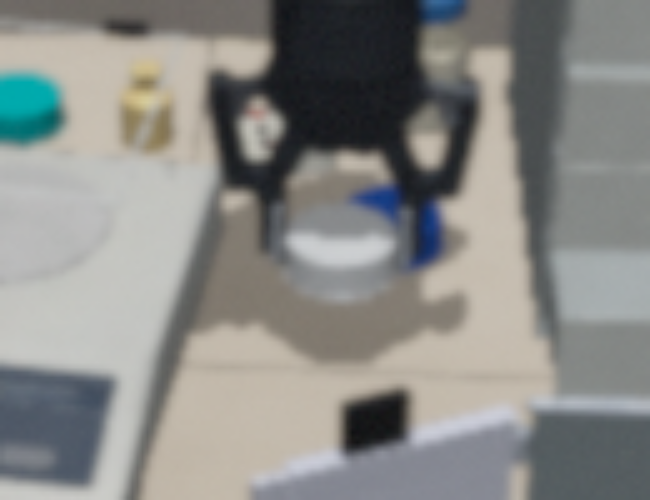

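The cover is lifted (ellipse at (342,240) between the fingers, shadow below). Next I carry it over the stand.

```bash
python3 -m creep '[0,0,-4,0,0,0,5.4, 0,0,-8,0,0,0,5.4, 0,0,-11,0,0,0,5.4, 0,2,-14,0,0,0,5.4, 0,6,-14,0,0,0,5.4, 0,10,-14,0,0,0,5.4, 1,14,-14,0,0,0,5.4, 3,17.5,-14,0,0,0,5.4, 5.5,20.5,-14,0,0,0,5.4, 8.5,23,-14,0,0,0,5.4, 11.5,25.5,-14,0,0,0,5.4, 14,27.5,-14,0,0,0,5.4, 16,29,-14,0,0,0,5.4, 17.4,30,-14,0,0,0,5.4, 17.4,30,-14,0,0,0,5.4, 17.4,30,-14,0,0,0,5.4]'; python3 - <<'E'
from h import *
st(); 
for n in("side","top"):
    p=camera(n); print(n)
    for q in("dish_cover","dish_open","stand_top"):
        print(q,[(round(d["conf"],2),np.round(d["at"],3).tolist()) for d in pinpoint(p,q)])
    ring(p,(.624,-.121),.185,.23,.035); ring(p,(.625,-.12),.048,.065,.04)
E
```

```text
clock: 9.58
position: [0.6217, -0.123, 0.1693]
ee_rot: [1.0, -0.001, -0.001, -0.001]
ft_force: [-0.5, -0.2, -0.8]
grip_width: 0.662
t 9.5833 pos [ 0.6217 -0.123   0.1693] q [ 0.606  0.454 -0.648  1.464  0.276  1.319 -0.065] F [-0.5 -0.2 -0.8] g 0.6620962681172682
[[ 1.    -0.002 -0.002]
 [-0.002 -1.     0.001]
 [-0.002 -0.001 -1.   ]]
side
dish_cover [(0.9, [0.368, -0.074, 0.021]), (0.73, [0.245, 0.4, 0.021]), (0.59, [0.618, -0.124, 0.209]), (0.54, [0.476, 0.279, 0.019])]
dish_open [(0.63, [0.622, -0.117, 0.036])]
stand_top [(0.79, [0.625, -0.123, 0.033])]
 n 837 circ [ 0.6237 -0.1279] 0.0333 mean [ 0.6238 -0.1333  0.204 ] z [0.188  0.2065 0.2171]
 n 164 circ [ 0.6246 -0.1228] 0.0321 mean [ 0.6256 -0.1213  0.052 ] z [0.0484 0.0521 0.0556]
top
dish_cover [(0.81, [0.368, -0.08, 0.02]), (0.7, [0.619, -0.122, 0.21]), (0.65, [0.248, 0.403, 0.019]), (0.62, [0.477, 0.279, 0.022])]
dish_open [(0.72, [0.618, -0.121, 0.209]), (0.64, [0.622, -0.124, 0.036])]
stand_top [(0.9, [0.63, -0.123, 0.031])]
 n 178 circ [ 0.6171 -0.1058] 0.0244 mean [ 0.6138 -0.1011  0.2075] z [0.1912 0.2102 0.2147]
 n 34 circ [ 0.6221 -0.1207] 0.03 mean [ 0.6127 -0.107   0.0546] z [0.049  0.0555 0.0581]
```

```bash
python3 -m creep '[0.4,-0.1,3,0,0,0,5.4, 0.4,-0.1,6,0,0,0,5.4, 0.4,-0.1,8.5,0,0,0,5.4, 0.4,-0.1,10,0,0,0,5.4, 0.4,-0.1,11,0,0,0,5.4, 0.4,-0.1,11,0,0,0,5.4, 0.4,-0.1,11,0,0,0,5.4]'; python3 - <<'E'
from h import *
st(); 
for n in("side","top"):
    p=camera(n); print(n)
    for q in("dish_cover","dish_open","stand_top"):
        print(q,[(round(d["conf"],2),np.round(d["at"],3).tolist()) for d in pinpoint(p,q)])
    if n=="side":
        ring(p,(.624,-.121),.072,.105,.034)
        a=proj(p,[.622,-.12,.08])[0].astype(int)
        c=p['pixels'][a[1]-50:a[1]+50,a[0]-65:a[0]+65]; cv2.imwrite('pics/d1.png',cv2.resize(c,None,fx=5,fy=5)[:,:,::-1])
E
```

```text
clock: 10.57
position: [0.6261, -0.1218, 0.0613]
ee_rot: [1.0, -0.001, 0.0, 0.0]
ft_force: [0.2, -0.4, -0.4]
grip_width: 0.667
t 10.5667 pos [ 0.6261 -0.1218  0.0613] q [ 0.581  0.556 -0.616  1.564  0.343  1.132 -0.113] F [ 0.2 -0.4 -0.4] g 0.6674221359704781
[[ 1.    -0.002  0.   ]
 [-0.002 -1.    -0.   ]
 [ 0.     0.    -1.   ]]
side
dish_cover [(0.96, [0.624, -0.122, 0.102]), (0.79, [0.365, -0.072, 0.022]), (0.75, [0.246, 0.4, 0.021]), (0.63, [0.475, 0.28, 0.02])]
dish_open [(0.72, [0.621, -0.117, 0.037])]
stand_top [(0.63, [0.626, -0.122, 0.032])]
 n 684 circ [ 0.6239 -0.1219] 0.0337 mean [ 0.6256 -0.1315  0.0957] z [0.0812 0.0985 0.1014]
top
dish_cover [(0.57, [0.626, -0.121, 0.102]), (0.57, [0.48, 0.281, 0.022])]
dish_open [(0.39, [0.625, -0.124, 0.035])]
stand_top [(0.75, [0.632, -0.124, 0.038])]
```

View pics/d1.png

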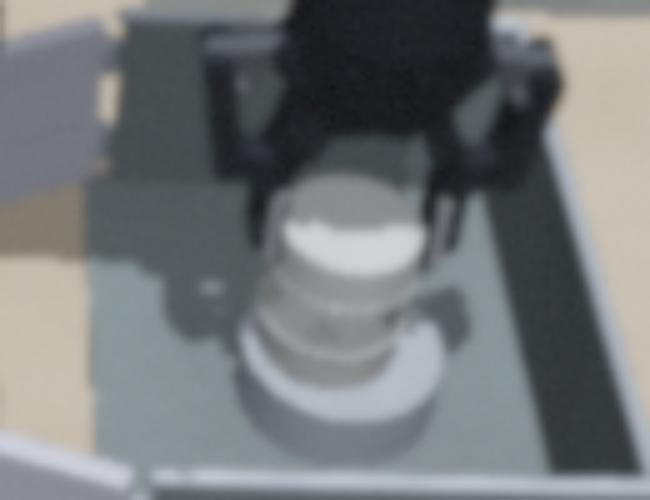

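```bash
python3 - <<'E'
from h import *
p=camera("side"); a=proj(p,[.622,-.12,.08])[0].astype(int); o=a-[65,50]
t=np.linspace(0,2*np.pi,60)
im=cv2.imread('pics/d1.png')
for c,z,col in(((.6245,-.122),.101,(0,0,255)),((.6245,-.122),.080,(0,0,255)),((.623,-.121),.055,(0,255,0)),((.623,-.121),.034,(0,255,0))):
    r=proj(p,np.c_[c[0]+.03*np.cos(t),c[1]+.03*np.sin(t),0*t+z]); cv2.polylines(im,[((r-o)*5+2).astype(np.int32)],True,col,1)
cv2.imwrite('pics/d2.png',im)
E
```

```text
(no output)
```

View pics/d2.png

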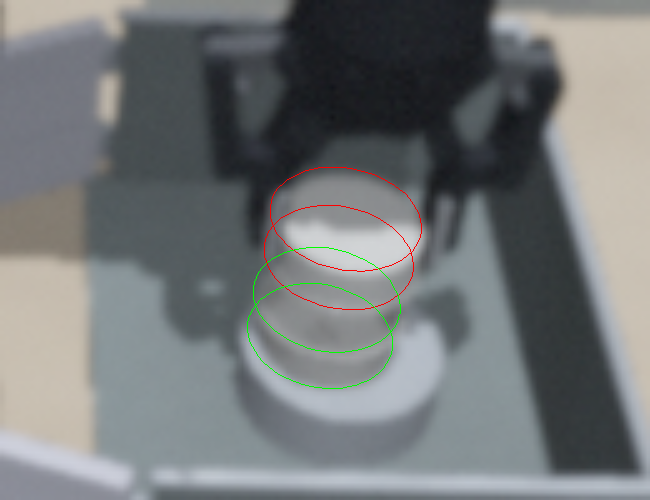

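The overlay shows both dishes shifted by the same camera bias, with the cover about 1.5 mm too far in +x and 1 mm in −y. I'll correct and lower.

```bash
python3 -m creep '[-0.15,-0.1,0.5,0,0,0,5.4, -0.15,-0.1,1,0,0,0,5.4, -0.15,-0.1,1.5,0,0,0,5.4, -0.15,-0.1,1.8,0,0,0,5.4, -0.15,-0.1,2.1,0,0,0,5.4, -0.15,-0.1,2.3,0,0,0,5.4, -0.15,-0.1,2.4,0,0,0,5.4, -0.15,-0.1,2.4,0,0,0,5.4]'
```

```text
clock: 11.68
position: [0.6245, -0.1208, 0.0369]
ee_rot: [1.0, -0.001, -0.0, 0.0]
ft_force: [-0.9, 0.1, -0.8]
grip_width: 0.663
```

```bash
python3 -m creep '[0,0,0.1,0,0,0,5.4, 0,0,0.1,0,0,0,5.4]'; python3 - <<'E'
from h import *
p=camera("side"); ring(p,(.624,-.121),.06,.1,.034)
print([(round(d["conf"],2),np.round(d["at"],3).tolist()) for d in pinpoint(p,"dish_cover")])
E
```

```text
clock: 11.85
position: [0.6246, -0.1209, 0.0367]
ee_rot: [1.0, -0.001, 0.0, 0.0]
ft_force: [-3.7, 0.5, 6.7]
grip_width: 0.66
 n 648 circ [ 0.624  -0.1226] 0.0335 mean [ 0.6258 -0.1286  0.0745] z [0.063  0.0749 0.0861]
[(0.92, [0.622, -0.122, 0.075]), (0.84, [0.477, 0.28, 0.019]), (0.48, [0.249, 0.402, 0.017])]
```

Contact (6.7 N) came at the expected height, so I release.

```bash
python3 -m creep '[0,0,-0.05,0,0,0,6.2, 0,0,-0.05,0,0,0,6.8, 0,0,-0.05,0,0,0,7.6, 0,0,-0.05,0,0,0,7.8, 0,0,-0.05,0,0,0,7.8, 0,0,-1,0,0,0,7.8, 0,0,-3,0,0,0,7.8, 0,0,-6,0,0,0,7.8, 0,0,-10,0,0,0,7.8, 0,0,-14,0,0,0,7.8, 0,0,-16,0,0,0,7.8, 0,0,-16,0,0,0,4, 0,0,-16,0,0,0,0]'; python3 - <<'E'
from h import *
st()
for n in("side","top"):
    p=camera(n); ring(p,(.624,-.121),.065,.09,.034)
    for q in("dish_cover","dish_open","leaf_rebated_tab","leaf_flanged_tab","leaf_rebated_hinge","leaf_flanged_hinge"): print(q,[(round(d["conf"],2),np.round(d["at"],3).tolist()) for d in pinpoint(p,q)][:3])
    if n=="side": save(p,'rel.png')
E
```

```text
clock: 13.03
position: [0.6252, -0.1208, 0.1979]
ee_rot: [1.0, -0.001, 0.002, 0.0]
ft_force: [0.3, -0.5, -0.5]
grip_width: 0.649
t 13.0333 pos [ 0.6252 -0.1208  0.1979] q [ 0.602  0.438 -0.654  1.423  0.268  1.367 -0.061] F [ 0.3 -0.5 -0.5] g 0.6488407482573663
[[ 1.    -0.002  0.003]
 [-0.002 -1.    -0.001]
 [ 0.003  0.001 -1.   ]]
 n 530 circ [ 0.625  -0.1226] 0.0297 mean [ 0.6247 -0.1272  0.0743] z [0.0676 0.075  0.0772]
dish_cover [(0.89, [0.62, -0.12, 0.078]), (0.67, [0.249, 0.4, 0.02]), (0.61, [0.473, 0.278, 0.021])]
dish_open [(0.58, [0.623, -0.118, 0.037])]
leaf_rebated_tab [(0.67, [0.471, -0.024, 0.127])]
leaf_flanged_tab [(0.68, [0.467, -0.232, 0.124])]
leaf_rebated_hinge [(0.79, [0.533, 0.008, -0.002])]
leaf_flanged_hinge [(0.64, [0.536, -0.256, -0.001])]
 n 408 circ [ 0.6221 -0.119 ] 0.029 mean [ 0.621  -0.1164  0.0765] z [0.0707 0.0767 0.0806]
dish_cover [(0.82, [0.48, 0.28, 0.023]), (0.72, [0.623, -0.119, 0.076]), (0.71, [0.247, 0.406, 0.019])]
dish_open [(0.44, [0.621, -0.122, 0.037])]
leaf_rebated_tab [(0.85, [0.47, -0.02, 0.121])]
leaf_flanged_tab []
leaf_rebated_hinge [(0.6, [0.533, 0.012, 0.001])]
leaf_flanged_hinge []
```

View pics/rel.png

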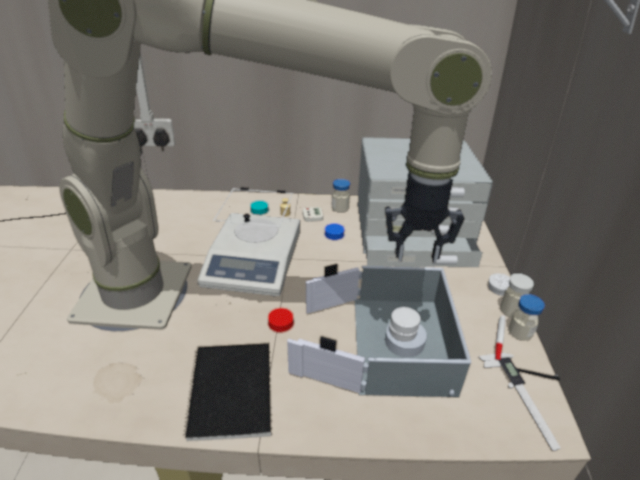

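The cover sits square on the dish (stack at (404,325)), and both cameras agree to within ~2 mm. Now I go to the outer (left) side of the rebated leaf with fingers shut and jaws along y.

```bash
python3 -m creep '[-3.5,-2.3,0,0,0,7,0, -7,-4.6,0,0,0,14,0, -10.5,-6.9,0,0,0,21,0, -14,-9.2,0,0,0,28,0, -17,-11,0,0,0,35,0, -18.7,-12.1,1,0,0,42,0, -18.7,-12.1,3,0,0,49,0, -18.7,-12.1,5,0,0,56,0, -18.7,-12.1,5,0,0,63,0, -18.7,-12.1,5,0,0,70,0, -18.7,-12.1,5,0,0,77,0, -18.7,-12.1,5,0,0,84,0, -18.7,-12.1,5,0,0,90,0, -18.7,-12.1,5,0,0,90,0, -18.7,-12.1,5,0,0,90,0]'; python3 - <<'E'
from h import *
st(); o=get_obs()["position"]
p=camera("side"); P=cloud(p,np.ones((480,640),bool)); Q=P[(abs(P[:,0]-o[0])<.06)&(abs(P[:,1]-o[1])<.07)&(P[:,2]>.13)&(P[:,2]<.29)]
for z in np.arange(.13,.27,.01):
    q=Q[(Q[:,2]>=z)&(Q[:,2]<z+.01)]
    if len(q): print(round(z,3),len(q),'x',q[:,0].min().round(3),q[:,0].max().round(3),'y',q[:,1].min().round(3),q[:,1].max().round(3))
E
```

```text
clock: 14.98
position: [0.4377, 0.0005, 0.1459]
ee_rot: [0.708, -0.707, 0.0, -0.0]
ft_force: [0.1, 0.9, 0.7]
grip_width: 0.001
t 14.9833 pos [0.4377 0.0005 0.1459] q [ 0.614  0.005 -0.71   1.983  0.004  1.154 -1.666] F [0.1 0.9 0.7] g 0.0008961249763830639
[[ 0.002 -1.     0.   ]
 [-1.    -0.002 -0.   ]
 [ 0.    -0.    -1.   ]]
0.16 15 x 0.43 0.449 y -0.011 -0.004
0.17 42 x 0.43 0.45 y -0.016 0.004
0.18 39 x 0.429 0.45 y -0.016 -0.001
0.19 33 x 0.429 0.45 y -0.017 -0.006
0.2 4 x 0.43 0.452 y -0.028 0.006
0.21 33 x 0.426 0.452 y -0.035 -0.008
0.22 22 x 0.424 0.456 y -0.046 0.03
0.23 53 x 0.423 0.456 y -0.055 0.016
0.24 74 x 0.423 0.456 y -0.062 -0.012
0.25 128 x 0.421 0.457 y -0.066 -0.013
0.26 124 x 0.42 0.459 y -0.052 0.011
0.27 77 x 0.421 0.459 y -0.044 0.005
```

```bash
python3 -m creep '[0,0,3,0,0,0,0, 0,0,6,0,0,0,0, 0,0,8.3,0,0,0,0, 0,0,8.3,0,0,0,0, 1.2,-0.3,8.3,0,0,0,0, 2.4,-0.7,8.3,0,0,0,0, 3.55,-1,8.3,0,0,0,0, 4.6,-1.7,8.3,0,0,0,0, 5.6,-2.5,8.3,0,0,0,0, 6.5,-3.4,8.3,0,0,0,0, 7.3,-4.4,8.3,0,0,0,0, 7.7,-5.3,8.3,0,0,0,0, 8.1,-6.2,8.3,0,0,0,0, 8.1,-6.2,8.3,0,0,0,0]'; python3 - <<'E'
from h import *
st()
for n in("side","top"):
    p=camera(n)
    for q in("leaf_rebated_tab","leaf_flanged_tab"): print(q,[(round(d["conf"],2),np.round(d["at"],3).tolist()) for d in pinpoint(p,q)][:3])
E
```

```text
clock: 16.2
position: [0.5014, -0.0814, 0.0629]
ee_rot: [-0.706, 0.708, -0.0, 0.001]
ft_force: [-0.6, 0.0, -0.0]
grip_width: -0.006
t 16.2 pos [ 0.5014 -0.0814  0.0629] q [ 0.633  0.281 -0.629  1.909  0.193  1.011 -1.653] F [-0.6  0.  -0. ] g -0.005690144762417613
[[-0.003 -1.     0.001]
 [-1.     0.003  0.   ]
 [-0.    -0.001 -1.   ]]
leaf_rebated_tab [(0.9, [0.524, -0.063, 0.127]), (0.44, [0.464, -0.229, 0.125])]
leaf_flanged_tab [(0.76, [0.465, -0.23, 0.124])]
leaf_rebated_tab [(0.65, [0.522, -0.064, 0.122])]
leaf_flanged_tab [(0.63, [0.467, -0.232, 0.126])]
```

```bash
python3 -m creep '[0.2,-0.5,0,0,0,0,0, 0.3,-1,0,0,0,0,0, 0.3,-1.3,0,0,0,0,0, 0.3,-1.5,0,0,0,0,0, 0.3,-1.7,0,0,0,0,0, 0.3,-1.7,0,0,0,0,0]'
```

```text
clock: 17.0
position: [0.5169, -0.0835, 0.0628]
ee_rot: [-0.707, 0.708, -0.0, 0.0]
ft_force: [-0.9, 0.0, -0.0]
grip_width: 0.001
```

```bash
python3 -m creep '[0,-0.1,0,0,0,0,0, 0,-0.2,0,0,0,0,0, 0,-0.3,0,0,0,0,0, 0,-0.3,0,0,0,0,0]'; python3 -c "
from h import *
for n in('side','top'):
    p=camera(n);print([(round(d['conf'],2),np.round(d['at'],3).tolist()) for d in pinpoint(p,'leaf_rebated_tab')])"
```

```text
clock: 17.33
position: [0.5187, -0.0837, 0.0626]
ee_rot: [-0.706, 0.708, 0.001, -0.001]
ft_force: [-4.9, 1.2, 2.3]
grip_width: -0.003
[(0.28, [0.625, -0.121, 0.077]), (0.26, [0.414, 0.374, -0.004]), (0.21, [0.624, -0.116, 0.036])]
[]
```

```bash
python3 -m creep '[0,-0.1,0,0,0,0,0, 0,-0.2,0,0,0,0,0, 0,-0.2,0,0,0,0,0, 0,-0.2,0,0,0,0,0]'; python3 -m creep '[0,1,0,0,0,0,0, 0,2.5,0,0,0,0,0, 0,4,-1,0,0,0,0, 0,5,-4,0,0,0,0, 0,5,-8,0,0,0,0, 0,5,-11,0,0,0,0, 0,5,-11,0,0,0,0]'; python3 - <<'E'
from h import *
for n in('side','top'):
    p=camera(n)
    for q in('leaf_rebated_tab','leaf_flanged_tab'):print(n,q,[(round(d['conf'],2),np.round(d['at'],3).tolist()) for d in pinpoint(p,q)][:2])
    P=cloud(p,np.ones((480,640),bool))
    for a,b in((-.11,-.09),(-.03,-.01)):
        q=P[(P[:,0]>.50)&(P[:,0]<.56)&(P[:,1]>a)&(P[:,1]<b)&(P[:,2]>.085)&(P[:,2]<.101)]; 
        if len(q): print(a,len(q),np.percentile(q[:,0],[0,50,100]).round(4))
E
```

```text
clock: 17.87
position: [0.5188, -0.0838, 0.0616]
ee_rot: [-0.706, 0.708, 0.002, -0.002]
ft_force: [-10.9, -0.1, -1.5]
grip_width: 0.006
clock: 18.45
position: [0.4747, -0.0838, 0.1792]
ee_rot: [-0.707, 0.708, -0.005, 0.002]
ft_force: [1.6, -0.4, 0.2]
grip_width: -0.002
side leaf_rebated_tab [(0.58, [0.538, -0.066, 0.122]), (0.31, [0.533, 0.008, -0.003])]
side leaf_flanged_tab [(0.92, [0.464, -0.233, 0.125])]
-0.11 43 [0.5327 0.5369 0.5426]
-0.03 15 [0.5318 0.5351 0.5403]
top leaf_rebated_tab [(0.73, [0.539, -0.063, 0.125])]
top leaf_flanged_tab []
-0.03 37 [0.5301 0.5348 0.5401]
```

The rebated leaf is against its stop (10.9 N without motion; tab x 0.538 on the hinge line). Next is the far side of the flanged leaf.

```bash
python3 -m creep '[3.5,0.8,0,0,0,0,0, 7,1.6,0,0,0,0,0, 10.5,2.4,0,0,0,0,0, 14,3.2,0,0,0,0,0, 16.5,4,0,0,0,0,0, 17.6,4,0,0,0,0,0, 17.6,4,0,0,0,0,0, 17.6,4,0,0,0,0,0]'; python3 - <<'E'
from h import *
st()
for n in('side','top'):
    p=camera(n)
    for q in('leaf_flanged_tab','leaf_flanged_hinge'):print(n,q,[(round(d['conf'],2),np.round(d['at'],3).tolist()) for d in pinpoint(p,q)][:2])
E
```

```text
clock: 19.42
position: [0.4312, -0.2588, 0.172]
ee_rot: [-0.706, 0.708, 0.001, 0.0]
ft_force: [1.2, 1.2, -0.8]
grip_width: 0.001
t 19.4167 pos [ 0.4312 -0.2588  0.172 ] q [ 0.91   0.125 -0.49   1.809  0.062  1.224 -1.171] F [ 1.2  1.2 -0.8] g 0.0014172611803249036
[[-0.002 -1.    -0.001]
 [-1.     0.002  0.001]
 [-0.001  0.001 -1.   ]]
side leaf_flanged_tab [(0.97, [0.465, -0.23, 0.124])]
side leaf_flanged_hinge [(0.96, [0.536, -0.254, -0.003])]
top leaf_flanged_tab [(0.82, [0.469, -0.233, 0.126])]
top leaf_flanged_hinge [(0.63, [0.538, -0.253, 0.001])]
```

```bash
python3 -m creep '[0,0,4,0,0,0,0, 0,0,7.5,0,0,0,0, 0,0,10.9,0,0,0,0, 0,0,10.9,0,0,0,0, -1.3,-0.6,10.9,0,0,0,0, -2.6,-1.2,10.9,0,0,0,0, -3.9,-1.8,10.9,0,0,0,0, -5,-2.4,10.9,0,0,0,0, -6.1,-3,10.9,0,0,0,0, -7,-3.9,10.9,0,0,0,0, -7.8,-4.8,10.9,0,0,0,0, -8.4,-5.8,10.9,0,0,0,0, -9,-6.9,10.9,0,0,0,0, -9,-6.9,10.9,0,0,0,0]'; python3 - <<'E'
from h import *
st()
for n in('side','top'):
    p=camera(n)
    for q in('leaf_rebated_tab','leaf_flanged_tab'):print(n,q,[(round(d['conf'],2),np.round(d['at'],3).tolist()) for d in pinpoint(p,q)][:2])
E
```

```text
clock: 20.88
position: [0.503, -0.168, 0.065]
ee_rot: [0.707, -0.707, 0.001, -0.001]
ft_force: [-0.3, -0.7, 0.1]
grip_width: 0.002
t 20.8833 pos [ 0.503 -0.168  0.065] q [ 0.711  0.31  -0.542  1.856  0.184  1.023 -1.476] F [-0.3 -0.7  0.1] g 0.001668242098400383
[[ 0.    -1.     0.002]
 [-1.    -0.     0.   ]
 [-0.    -0.002 -1.   ]]
side leaf_rebated_tab []
side leaf_flanged_tab [(0.84, [0.518, -0.181, 0.123])]
top leaf_rebated_tab [(0.7, [0.535, -0.063, 0.124])]
top leaf_flanged_tab []
```

```bash
python3 -m creep '[-0.2,-0.4,0,0,0,0,0, -0.3,-0.8,0,0,0,0,0, -0.3,-1.1,0,0,0,0,0, -0.3,-1.4,0,0,0,0,0, -0.3,-1.6,0,0,0,0,0, -0.3,-1.8,0,0,0,0,0, -0.3,-1.8,0,0,0,0,0]'
```

```text
clock: 21.77
position: [0.5188, -0.1666, 0.0638]
ee_rot: [-0.707, 0.708, -0.0, 0.0]
ft_force: [-0.2, -0.2, 0.2]
grip_width: -0.003
```

```bash
python3 -m creep '[0,-0.1,0,0,0,0,0, 0,-0.2,0,0,0,0,0, 0,-0.3,0,0,0,0,0, 0,-0.4,0,0,0,0,0, 0,-0.4,0,0,0,0,0, 0,-0.4,0,0,0,0,0]'
```

```text
clock: 22.27
position: [0.5205, -0.1669, 0.0635]
ee_rot: [-0.706, 0.708, 0.001, -0.001]
ft_force: [-10.0, 1.5, 7.0]
grip_width: -0.001
```

Firm stop at 10 N, at the x expected for shut. I'll retract and check.

```bash
python3 -m creep '[0,1,0,0,0,0,0, 0,2.5,0,0,0,0,0, 0,4,-1,0,0,0,0, 0,7,-4,0,0,0,0, 0,9,-8,0,0,0,0, 0,11,-12,0,0,0,0, 0,11,-15,0,0,0,0, 0,11,-15,0,0,0,0]'; python3 - <<'E'
from h import *
st()
for n in('side','top'):
    p=camera(n); ring(p,(.624,-.121),.065,.09,.034)
    for q in('leaf_rebated_tab','leaf_flanged_tab','dish_cover','dish_open','stand_top','leaf_rebated_hinge','leaf_flanged_hinge','brass_weight','jar','stopwatch'):print(n,q,[(round(d['conf'],2),np.round(d['at'],3).tolist()) for d in pinpoint(p,q)][:3])
    a=proj(p,[.56,-.12,.06])[0].astype(int)
    c=p['pixels'][a[1]-75:a[1]+75,a[0]-90:a[0]+90]; cv2.imwrite('pics/f_%s.png'%n,cv2.resize(c,(396,330))[:,:,::-1])
cv2.imwrite('pics/fin.png',cv2.hconcat([cv2.imread('pics/f_%s.png'%n) for n in('side','top')]))
E
```

```text
clock: 22.93
position: [0.4141, -0.1677, 0.2208]
ee_rot: [-0.706, 0.708, -0.005, 0.001]
ft_force: [0.7, -1.2, 1.0]
grip_width: -0.003
t 22.9333 pos [ 0.4141 -0.1677  0.2208] q [ 0.85  -0.056 -0.543  1.873 -0.027  1.306 -1.259] F [ 0.7 -1.2  1. ] g -0.0034781189272448504
[[-0.003 -1.     0.009]
 [-1.     0.003 -0.006]
 [ 0.006 -0.009 -1.   ]]
 n 530 circ [ 0.6262 -0.1227] 0.0302 mean [ 0.6247 -0.1271  0.0743] z [0.0677 0.0749 0.0772]
side leaf_rebated_tab [(0.88, [0.535, -0.064, 0.125])]
side leaf_flanged_tab [(0.86, [0.529, -0.181, 0.122]), (0.5, [0.537, 0.008, -0.004])]
side dish_cover [(0.96, [0.622, -0.12, 0.074]), (0.83, [0.365, -0.076, 0.022]), (0.67, [0.476, 0.279, 0.018])]
side dish_open [(0.61, [0.536, -0.066, 0.125]), (0.58, [0.622, -0.117, 0.035])]
side stand_top [(0.89, [0.627, -0.121, 0.034])]
side leaf_rebated_hinge [(0.81, [0.534, 0.009, -0.004])]
side leaf_flanged_hinge [(0.76, [0.537, -0.254, -0.004])]
side brass_weight [(0.58, [0.328, 0.385, 0.0]), (0.25, [0.412, 0.378, -0.001])]
side jar [(0.84, [0.495, 0.432, 0.0])]
side stopwatch [(0.67, [0.411, 0.374, 0.001])]
 n 430 circ [ 0.6225 -0.1186] 0.0289 mean [ 0.6216 -0.1177  0.0766] z [0.0713 0.0769 0.0806]
top leaf_rebated_tab [(0.98, [0.535, -0.065, 0.123]), (0.3, [0.632, -0.124, 0.035])]
top leaf_flanged_tab [(0.97, [0.539, -0.186, 0.125])]
top dish_cover [(0.97, [0.248, 0.405, 0.018]), (0.7, [0.364, -0.079, 0.021]), (0.63, [0.624, -0.118, 0.076])]
top dish_open [(0.36, [0.625, -0.125, 0.037])]
top stand_top [(0.79, [0.634, -0.122, 0.035])]
top leaf_rebated_hinge [(0.86, [0.534, 0.011, 0.001])]
top leaf_flanged_hinge [(0.86, [0.539, -0.256, 0.001]), (0.41, [0.631, -0.124, 0.003])]
top brass_weight [(0.61, [0.329, 0.384, -0.003])]
top jar [(0.8, [0.495, 0.426, 0.003])]
top stopwatch [(0.67, [0.408, 0.375, 0.001])]
```

View pics/fin.png

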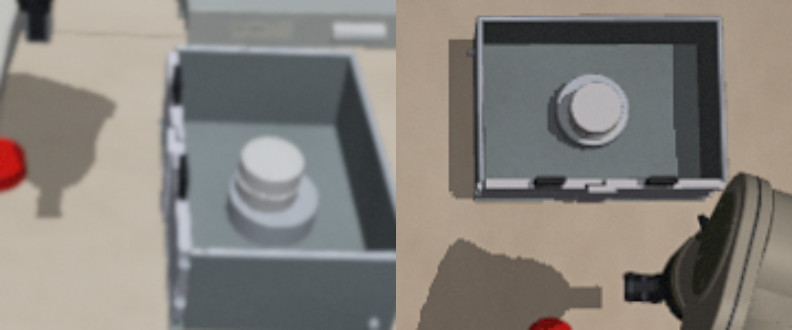

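Both views show the leaves in one line, with the flange lapping in front of the step at (596,188). The side network's flanged tab x (0.529) disagrees with the top's 0.539, so I'll check the leaf angle from depth before handing in.

```bash
python3 - <<'E'
from h import *
for n in('side','top'):
  Ps=np.vstack([cloud(p,np.ones((480,640),bool)) for p in [camera(n) for _ in range(4)]])
  for nm,a,b in(('reb tab',-.083,-.045),('flg tab',-.205,-.163),('reb far',-.10,-.085),('reb near',-.03,-.005),('flg far',-.155,-.142),('flg near',-.25,-.215)):
    lo,hi=(.108,.13) if 'tab' in nm else (.09,.102)
    q=Ps[(Ps[:,0]>.50)&(Ps[:,0]<.56)&(Ps[:,1]>a)&(Ps[:,1]<b)&(Ps[:,2]>lo)&(Ps[:,2]<hi)]
    if len(q): print(n,nm,len(q),'x',np.percentile(q[:,0],[2,50,98]).round(4))
E
```

```text
side reb tab 252 x [0.5333 0.5366 0.5407]
side flg tab 299 x [0.5326 0.5366 0.5406]
side reb far 98 x [0.5329 0.5371 0.5415]
side reb near 87 x [0.5319 0.5354 0.5404]
side flg far 47 x [0.5329 0.5348 0.5372]
side flg near 361 x [0.5323 0.5371 0.5423]
top reb tab 198 x [0.5316 0.5338 0.5389]
top flg tab 228 x [0.5309 0.5338 0.5372]
top reb far 97 x [0.5289 0.5333 0.5383]
top reb near 183 x [0.5304 0.5348 0.5402]
top flg far 88 x [0.5292 0.5332 0.5383]
top flg near 231 x [0.5312 0.5347 0.5391]
```

```bash
python3 -c "
from h import *
print(hand_in())"
```

```text
the job is handed in; nothing more can be done
None
```

I put the spare dish mouth-down on the open dish and let go. Then I shut the rebated leaf first and the flanged leaf over it, and handed the job in at about 23 s of the 64 s allowed.

**Last checks**
- **Dishes:** Each camera put the cover within about 3 mm of where it had measured the open dish. The cover's top is at 0.075–0.077 m, against 0.076 m expected.
- **Leaves:** Each leaf stopped firmly against about 10 N. Depth shows the two tabs and the top edges in one line, within about 0.02 rad of shut. The top view shows the flange in front of the stepped edge.
- **Bystanders:** The brass weight, jar and timer are within the networks' scatter (about 5 mm) of where they started.
- **Robot:** The arm was retracted and touching nothing.

**What disagreed or failed**
- **Fingertip height:** The fingertips sat about 3 cm higher relative to the reported TCP than the description says. My first grasp closed above the dish without touching it, so I measured the offset with the camera and grasped again.
- **Grip opening:** The gripper closed to about 56 mm on the dish instead of 60 mm, probably because its sides taper.
- **Flanged tab:** The side camera's network put the flanged tab about 8 mm too far out. The depth data from both cameras and the top view contradicted it, so I treated that reading as an error.

I viewed 10 pictures in all.

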